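# Hang the wide stamp carrier on the stall's two-hook stand

### The arm

A 6-joint arm with a two-finger parallel gripper is mounted at the origin on the work surface. World frame = base frame: x ahead of the robot, y to its left, z up, the work surface at z = 0. Lengths are in m, angles in rad, forces in N, time in s.
With the tool pointing down it reaches from about 0.3 to 0.85 m from the base axis. Payload 5.4 kg.
Tool frame: the origin (TCP) lies at the very end of the fingers, on their centre line; the grasp point (between the pads) lies 19 mm behind it (manip.tcp_to_grasp is the distance from the TCP to the grasp point, in m); z points along the fingers, y is the line along which they close (so a half turn about z gives the same grasp; the last joint's range is limited). The gripper opens to 85 mm and grips with 20 to 120 N. Pads are 22 mm wide; open, the fingers measure 114 mm over their backs; the gripper's body (76 mm by 85 mm) begins 54 mm behind the grasp point. The pads swing forward as they close: fully open they stand 13 mm farther back than shut.
Start: joints at [0.923, 0.158, 1.597, -0, 1.386, -0.21], TCP at [0.244, 0.521, 0.231] pointing down, gripper open.
Joint ranges: [-2.91, 2.91], [-0.94, 2.29], [0.18, 2.7], [-1.29, 4.43], [0.17, 2.64], [-3, 3]. Speed limits (rad/s): [2.57, 2.57, 3.14, 3.14, 3.14, 3.14].

### API

Orientations are given as a unit quaternion [w, x, y, z].
In Python, from plant import manip, optics, readout gives the robot as it stands (manip), with the cameras (optics) and the readings (readout).
- The arm moves only by the tool send_path, called after "Call:" as name(argument=value, ...), one argument or row to a line, values as JSON. Schema: {"type":"object","properties":{"steps":{"type":"object","properties":{"offsets":{"type":"array","items":{"type":"array","items":{"type":"number"},"minItems":4,"maxItems":4},"minItems":1,"maxItems":20}},"additionalProperties":false,"required":["offsets"]},"finger_gap":{"type":"number"},"clamp_n":{"type":"number"},"only":{"type":"string"},"quiet":{"type":"boolean"},"lines":{"type":"string"}},"required":["steps"],"additionalProperties":false}. steps is an object whose key "offsets" holds a list of rows, 1 to 20 of them, each of 4 numbers: dx, dy, dz in shares of 0.6 m (1.0 is 0.6 m), then a turn about the tool's z in parts of the range, where 1.0 means 2 pi rad; each row is the pose to reach, as a shift and turn from the pose commanded when the call began, along the tool's axes at that moment; what a row does not reach only later rows make up. A row lasts 1/8 s, in which the tool goes at most 0.0625 m and 0.188 rad, less where a joint would pass 70% of its speed; a pose out of reach is approached as far as the arm can. finger_gap is the finger opening in m, set as the call begins (left out keeps the last). The fingers move at their own pace and stop on an object; clamp_n is the grip in N (left out, the last holds). Time passes only in rows, so rows that do not move let the fingers close. The tool returns the time, the measured TCP pose, the force, the opening and the grip force at its end. only (a regular expression) keeps the lines of the reply that match it, lines (a string "A,B") keeps lines A to B, and quiet returns only ok. A shift or turn number past 1, either way, is cut back to 1. Input that does not fit is refused with a message, and nothing moves.
- readout.get_obs(): the state, without advancing time (a new reading comes with each control period).
- optics.get_image(name): name is "side" or "top"; returns the picture (384x512x3 uint8, red, green, blue); there is no depth.
- optics.get_calibration(name): a dict with "camera_matrix" (3x3 intrinsics, pixels), "world_to_cam" (4x4, takes a point from world to camera coordinates). Camera axes: x right, y up, looking along -z (the intrinsics and any distortion apply to the point x, -y, -z); pixel columns grow to the right and rows downward; lengths in m; the calibration is good to about 2 mm. A picture is of the moment at which its call begins. get_calibration takes no time and is no camera call.
- manip.finish_job(): hands the job in; it is judged then, once.
The state is a dict: "time_s": time; "q": joint angles; "dq": joint speeds; "joint_efforts": joint torques, N m; "position": TCP position; "eef_rot": TCP orientation; "contact_force": force on the tool from outside, world axes, zero at the start; "torque": the same for the moment, N m; "grip_width": finger opening in m; "finger_force": force on a finger pad.
Only numpy, scipy, OpenCV 4.12 (cv2) and the standard library are available. Lean on these libraries where they do the work, as an engineer would, in place of code of your own. Each camera call takes 0.05 s, during which the arm holds its last target. There are 200 camera calls.

### The job

On the seal-stamp stall, hang the wide stamp carrier (not the small one) on the two-hook display stand, with one overhanging end of its top bar in each hook. Carry it upright, lower it until both ends lie in their hooks and let go only then, so that it hangs level and still; leave the small carrier where it is.

Things in the scene. Friction and masses are not known exactly. Their poses are not given: they have to be found in the camera images.
- carrier: Wide stamp carrier, loose, 0.3-0.6 kg: plywood tray 204 x 66 x 48 mm with five seal stamps fixed in it, two end panels, and a round bar (14 mm dia., 280 mm long) on top that overhangs each panel by 38 mm. Origin: middle of the bar's axis, 120 mm above the underside; y along the bar, z up. Stamp tops 50 mm below the axis: pinch the bar's middle from above. Both ways round are alike.
- small_carrier: Small stamp carrier, loose, 0.3 kg, not to be used: same build and 120 mm height, but three stamps, tray 120 mm long, bar 192 mm, too short for the hooks. Origin: middle of the bar's axis; y along the bar, z up.
- hook_left: Left steel hook (8 mm rod) of a fixed stand: a U open upwards, 28 mm deep, flat 46 mm inside at the bottom, 80 mm at the mouth. Origin: middle of its inside bottom, 140 mm above the table; a bar lying in it has its axis 7 mm higher. Stand axes: x from free tip to post (46 mm off, 28 mm up), y from right to left hook (242 mm apart), z up. Base plate 285 x 125 x 12 mm below.
- hook_right: Right steel hook of the same stand: the same shape, size, axes and origin as the left one, 242 mm from it along -y at the same height. Nothing of the stand rises above the hooks.

How it is judged:
By the outcome, as a careful person would: the job done as asked, in the order asked, and still so for the second after the job is handed in, with the robot touching nothing.
It also fails if it takes over 58 s, if anything falls off the work surface, if the arm or the gripper's body presses on something with over 40 N, if the wrist force passes 120 N, or if a joint passes its speed limit or range.

## Working session

There is one attempt and no reset: what is moved stays moved. The work goes in short steps, Python scripts to look and compute and a tool call to move; the robot and the scene stay as the last step left them, time stands still between calls to the robot, and variables do not carry over. Pictures are saved under pics/ and viewed, at most 10 in all, crops included, and the job is handed in when it is done.

```bash
ls; mkdir -p pics
```

Run:
```python
from plant import manip, optics, readout
import cv2,numpy as np
np.set_printoptions(precision=4,suppress=True)
o=readout.get_obs();print(o['time_s'],o['position'],o['eef_rot'],o['grip_width'])
for n in("top","side"):
    im=optics.get_image(n);cv2.imwrite(f"pics/{n}0.png",im[...,::-1]);c=optics.get_calibration(n);print(c)
```

```text
pics
plant.py
0.0 [0.2434 0.5203 0.2303] [-0.0004  0.2172  0.9761 -0.0008] 0.0853851894662414
{'camera_matrix': array([[485.9235,   0.    , 251.3288],
       [  0.    , 485.9235, 193.0085],
       [  0.    ,   0.    ,   1.    ]]), 'world_to_cam': array([[-0.0087, -1.    ,  0.0018, -0.0088],
       [ 0.9968, -0.0085,  0.0791, -0.5556],
       [-0.0791,  0.0025,  0.9969, -1.7657],
       [ 0.    ,  0.    ,  0.    ,  1.    ]])}
{'camera_matrix': array([[412.8505,   0.    , 254.1253],
       [  0.    , 412.8505, 187.9239],
       [  0.    ,   0.    ,   1.    ]]), 'world_to_cam': array([[ 0.6985, -0.7156,  0.0043, -0.3578],
       [ 0.5445,  0.5353,  0.6457, -0.3982],
       [-0.4644, -0.4487,  0.7636, -1.1614],
       [ 0.    ,  0.    ,  0.    ,  1.    ]])}
```

View pics/top0.png

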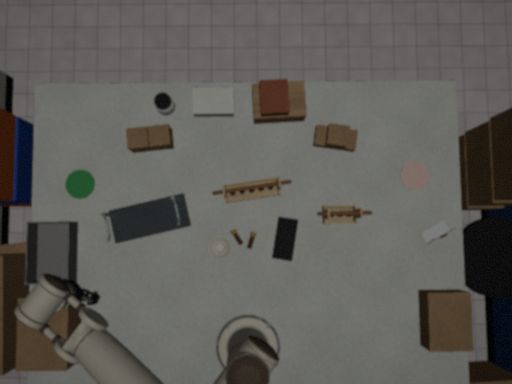

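View pics/side0.png

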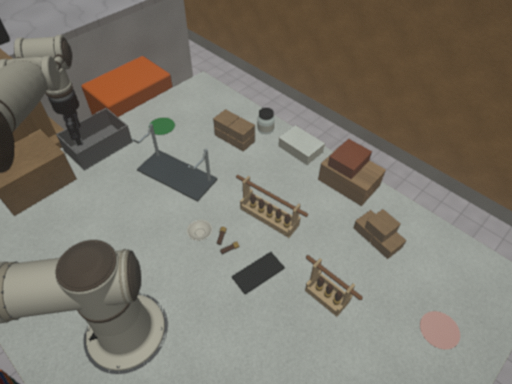

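The top view shows the wide carrier's bar from about (213,192) to (290,182), and the small carrier at (345,213). The stand's plate is around (148,217), with one hook near (107,222) and the other near (180,207). In the side view the hooks are near (148,138) and (202,165). I'll zoom in on both views.

Run:
```python
import cv2,numpy as np
t=cv2.imread("pics/top0.png");s=cv2.imread("pics/side0.png")
a=cv2.resize(t[165:255,92:302],(800,343),interpolation=2)
b=cv2.resize(s[115:200,125:225],(300,255),interpolation=2)
c=cv2.resize(s[165:240,225:320],(323,255),interpolation=2)
o=np.zeros((598,800,3),np.uint8);o[:343]=a;o[343:,:300]=b;o[343:,310:633]=c
cv2.imwrite("pics/z0.png",cv2.convertScaleAbs(o,alpha=1.7))
```

```text
(no output)
```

View pics/z0.png

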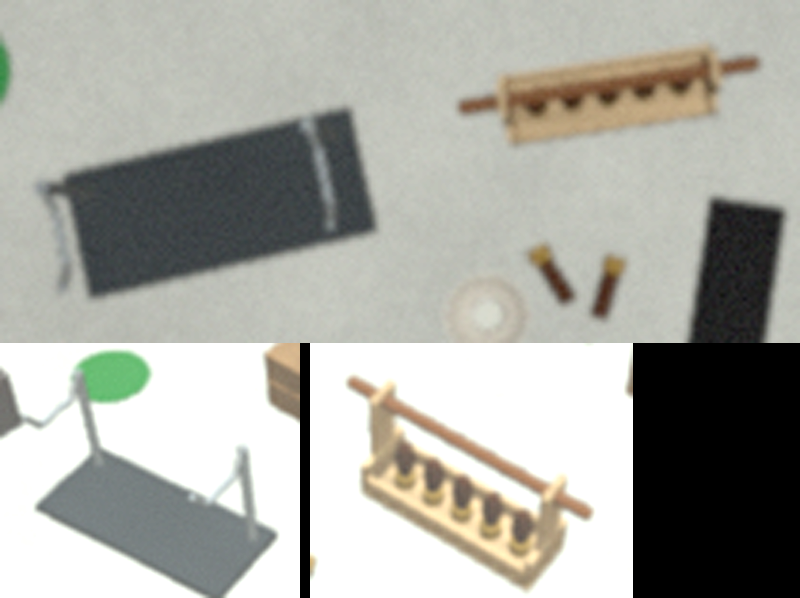

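The zoom shows the stand's hooks opening with the posts on the far side (+x) and the tips toward the robot. The bar ends are at crop (460,106) and (757,64). In the top crop, the post and tip are at (45,187)/(64,288) on the left and (308,122)/(330,228) on the right. Next I'll cast rays, then check against the sizes given.

Create h.py:
```python
from plant import manip, optics, readout
import cv2,numpy as np
np.set_printoptions(precision=4,suppress=True)
C={n:optics.get_calibration(n) for n in("top","side")}
def ray(n,p):
    K,T=C[n]["camera_matrix"],C[n]["world_to_cam"];R=T[:3,:3]
    d=np.linalg.solve(K,[p[0],p[1],1.])*[1,-1,-1]
    return -R.T@T[:3,3],R.T@d
def plane(n,p,z):
    o,d=ray(n,p);return o+d*(z-o[2])/d[2]
def proj(n,X):
    K,T=C[n]["camera_matrix"],C[n]["world_to_cam"]
    c=(np.c_[np.atleast_2d(X),np.ones(len(np.atleast_2d(X)))]@T.T)[:,:3]*[1,-1,-1]
    u=c@K.T;return u[:,:2]/u[:,2:]
def tri(p,q):
    o,d=ray("top",p);a,e=ray("side",q)
    s=np.linalg.lstsq(np.c_[d,-e],a-o,rcond=None)[0]
    return (o+s[0]*d+a+s[1]*e)/2, np.linalg.norm(o+s[0]*d-a-s[1]*e)
```

Run:
```python
from h import *
t=cv2.imread("pics/top0.png");s=cv2.imread("pics/side0.png")
f=lambda x,y:(92+(x+.5)/3.81-.5,165+(y+.5)/3.81-.5)
# bar ends: reddish mask
for n,im,b in(("top",t,(205,298,172,206)),("side",s,(228,315,170,222))):
    r=im[b[2]:b[3],b[0]:b[1]].astype(int)
    m=((r[...,2]-r[...,0]>18)&(r[...,2]<115)&(r[...,2]-r[...,1]>12)).astype(np.uint8)
    k,l,st,_=cv2.connectedComponentsWithStats(m)
    ys,xs=np.nonzero(m);o=np.argsort(xs)
    print(n,len(xs),[(xs[i]+b[0],ys[i]+b[2]) for i in (*o[:6],*o[-6:])])
A,B=plane("top",f(460,106),.12),plane("top",f(757,64),.12)
print("bar",A,B,np.linalg.norm(A-B),(A+B)/2,np.degrees(np.arctan2(*(A-B)[[0,1]])))
g=lambda x,y:(225+(x-310)/3.4,165+(y-343)/3.4)
print("bar tri",tri(f(460,106),g(352,382)),tri(f(757,64),g(588,514)))
h=lambda x,y:(125+x/3,115+(y-343)/3)
H=[plane("top",f(*p),.170) for p in((45,187),(64,288),(308,122),(330,228))]
for p in H:print("hook",p)
print(np.linalg.norm(H[0]-H[2]),np.linalg.norm(H[1]-H[3]),np.linalg.norm(H[0]-H[1]),np.linalg.norm(H[2]-H[3]))
print("mid",sum(H)/4,(H[0]+H[1])/2,(H[2]+H[3])/2)
print(tri(f(45,187),h(80,375)),tri(f(308,122),h(243,452)))
P=[plane("top",f(*p),.012) for p in((68,175),(350,108),(376,230),(92,296))];print("plate",sum(P)/4,np.array(P))
for n,im,b,k in(("side",s,(125,225,115,200),5),):
    z=cv2.resize(im[b[2]:b[3],b[0]:b[1]],None,fx=8,fy=7,interpolation=2)
    cv2.imwrite("pics/hs.png",cv2.convertScaleAbs(z,alpha=1.7))
```

```text
top 854 [(np.int64(213), np.int64(193)), (np.int64(213), np.int64(192)), (np.int64(214), np.int64(192)), (np.int64(214), np.int64(193)), (np.int64(215), np.int64(192)), (np.int64(215), np.int64(193)), (np.int64(287), np.int64(181)), (np.int64(288), np.int64(181)), (np.int64(288), np.int64(182)), (np.int64(289), np.int64(181)), (np.int64(289), np.int64(182)), (np.int64(290), np.int64(181))]
side 296 [(np.int64(237), np.int64(176)), (np.int64(237), np.int64(177)), (np.int64(238), np.int64(176)), (np.int64(238), np.int64(177)), (np.int64(238), np.int64(178)), (np.int64(239), np.int64(176)), (np.int64(304), np.int64(214)), (np.int64(305), np.int64(213)), (np.int64(305), np.int64(214)), (np.int64(305), np.int64(215)), (np.int64(306), np.int64(215)), (np.int64(306), np.int64(214))]
bar [0.5508 0.1221 0.12  ] [ 0.5871 -0.1495  0.12  ] 0.2740110894170614 [ 0.569  -0.0137  0.12  ] -7.594555246899831
bar tri (array([0.553 , 0.1218, 0.1089]), np.float64(0.003496223608771644)) (array([ 0.5886, -0.151 ,  0.1141]), np.float64(0.0026509253481662733))
hook [0.4782 0.4843 0.17  ]
hook [0.3894 0.4662 0.17  ]
hook [0.5337 0.2526 0.17  ]
hook [0.44   0.2329 0.17  ]
0.23819112011536517 0.23876997065763153 0.09064633239752788 0.09581757905860307
mid [0.4603 0.359  0.17  ] [0.4338 0.4753 0.17  ] [0.4869 0.2428 0.17  ]
(array([0.4805, 0.488 , 0.1539]), np.float64(0.003917406291976275)) (array([0.5362, 0.2558, 0.1463]), np.float64(0.0019390943226589412))
plate [0.4684 0.3611 0.012 ] [[0.4959 0.5099 0.012 ]
 [0.5586 0.2373 0.012 ]
 [0.4402 0.2119 0.012 ]
 [0.3791 0.4852 0.012 ]]
```

View pics/hs.png

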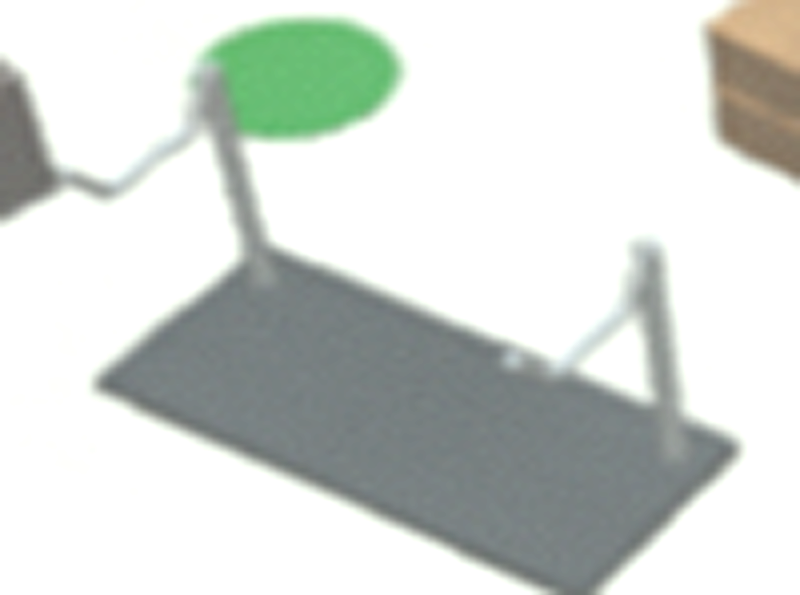

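The side view gives post tops at about (151,124) and (206,150), a right tip at (189,166), and plate corners. The top-view lengths all come out about 2% short, so there may be a scale error. I'll compare against the side view.

Run:
```python
from h import *
u=lambda x,y:(125+(x+.5)/8-.5,115+(y+.5)/7-.5)
# plate in side view: corners on z=.012
P=[plane("side",u(*p),.012) for p in((262,245),(738,445),(590,592),(100,383))]
P[2:3]=[P[1]+P[3]-P[0]]
print("plate side",sum(P)/4,np.array(P),np.linalg.norm(P[0]-P[1]),np.linalg.norm(P[0]-P[3]))
L,R,T=[plane("side",u(*p),.168) for p in((207,68),(647,245),(512,358))]
print("posts",L,R,"tipR",T,np.linalg.norm(L-R),np.linalg.norm(R-T))
c=(L+R)/2+(T-R)/2;print("mid",c, "yaw",np.degrees(np.arctan2(-(L-R)[0],(L-R)[1])))
A,B=[plane("side",p,.12) for p in((237,176.7),(306,214.5))]
print("bar side",A,B,np.linalg.norm(A-B),(A+B)/2)
A,B=[plane("top",p,.12) for p in((212.7,192.5),(290.3,181.5))]
print("bar top",A,B,np.linalg.norm(A-B),(A+B)/2)
o=readout.get_obs();from scipy.spatial.transform import Rotation as Ro
print(Ro.from_quat(o['eef_rot'],scalar_first=True).as_matrix())
```

```text
plate side [0.465  0.3548 0.012 ] [[0.4923 0.5077 0.012 ]
 [0.5544 0.2324 0.012 ]
 [0.4377 0.2019 0.012 ]
 [0.3757 0.4772 0.012 ]] 0.2822304265146707 0.12061263095766667
posts [0.4754 0.4808 0.168 ] [0.528  0.2451 0.168 ] tipR [0.4403 0.228  0.168 ] 0.2414820242535909 0.08934655015861959
mid [0.4578 0.3544 0.168 ] yaw 12.566254781314202
bar side [0.5461 0.1134 0.12  ] [ 0.5864 -0.1507  0.12  ] 0.26712500196799116 [ 0.5663 -0.0186  0.12  ]
bar top [0.5507 0.1209 0.12  ] [ 0.5868 -0.1495  0.12  ] 0.2727826503720988 [ 0.5687 -0.0143  0.12  ]
[[-0.9057  0.4239 -0.001 ]
 [ 0.4239  0.9057 -0.0014]
 [ 0.0004 -0.0017 -1.    ]]
```

The rows are not in the units I measure in: shifts go in shares of 0.6 m and turns go in shares of 2 pi rad. I convert before sending: -0.521 m / 0.6 = -0.8683, -0.5 m / 0.6 = -0.8333, 1 rad / 6.2832 = 0.1592.

Call:
send_path(
  steps={"offsets":[[-0.0333, -0.0217, 0, 0.0064], [-0.1, -0.0667, 0, 0.0191], [-0.1833, -0.1217, 0, 0.0334], [-0.2667, -0.1783, 0, 0.0493], [-0.35, -0.2333, 0, 0.0637], [-0.4333, -0.2883, 0, 0.0796], [-0.5167, -0.3433, 0, 0.0955], [-0.6, -0.4, 0, 0.1098], [-0.6833, -0.455, 0, 0.1257], [-0.7667, -0.51, 0, 0.1401], [-0.8333, -0.555, 0, 0.1528], [-0.8683, -0.5783, 0, 0.1592], [-0.8683, -0.5783, 0, 0.1592], [-0.8683, -0.5783, 0, 0.1592]]},
  finger_gap=0.085,
)

```text
time_s: 1.85
position: [0.5679, -0.0131, 0.2311]
eef_rot: [-0.001, 0.658, 0.753, 0.0]
contact_force: [-0.2, -0.4, 0.7]
grip_width: 0.0851
finger_force: 0.0
```

Run:
```python
from h import *
from scipy.spatial.transform import Rotation as Ro
o=readout.get_obs();print(o['time_s'],o['position'],o['q']);M=Ro.from_quat(o['eef_rot'],scalar_first=True).as_matrix();print(M)
print("tool shift to bar",M.T@(np.array([.568,-.015,.101])-o['position']), "yaw",np.degrees(np.arctan2(M[1,1],M[0,1])))
t,s=optics.get_image("top"),optics.get_image("side")
z=np.vstack([cv2.resize(t[150:220,195:305],(440,280),interpolation=2),cv2.resize(s[130:240,215:325],(440,320),interpolation=2)[:320]])
cv2.imwrite("pics/g1.png",cv2.convertScaleAbs(z[...,::-1],alpha=1.6))
```

```text
1.85 [ 0.5679 -0.0131  0.2311] [-0.236   0.1415  1.6163  0.0006  1.3848 -0.3708]
[[-0.1343  0.9909 -0.0009]
 [ 0.9909  0.1343  0.0009]
 [ 0.001  -0.0008 -1.    ]]
tool shift to bar [-0.002  -0.0001  0.1301] yaw 7.7164329247651215
```

View pics/g1.png

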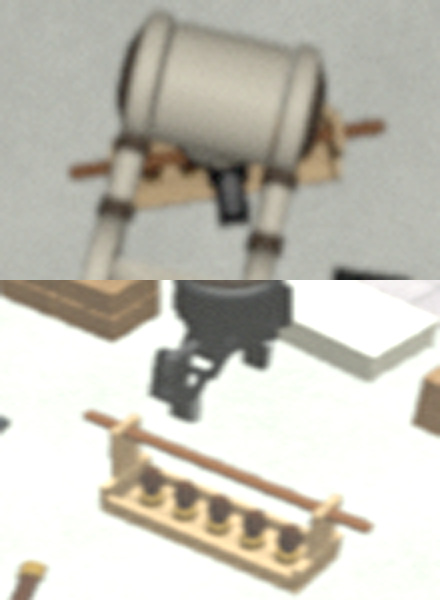

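The side view shows the open fingers straddling the bar, around (221,390) in the crop and above its middle. The top view shows both bar ends clear of the arm. Descending.

To row units: 0.13 m / 0.6 = 0.2167, 0.125 m / 0.6 = 0.2083.

Call:
send_path(
  steps={"offsets":[[-0.0017, 0, 0.0333, 0], [-0.0033, 0, 0.0833, 0], [-0.0033, 0, 0.1333, 0], [-0.0033, 0, 0.1667, 0], [-0.0033, 0, 0.1917, 0], [-0.0033, 0, 0.2083, 0], [-0.0033, 0, 0.2167, 0], [-0.0033, 0, 0.2167, 0], [-0.0033, 0, 0.2167, 0]]},
)

```text
time_s: 3.08
position: [0.5693, -0.0165, 0.102]
eef_rot: [0.001, 0.659, 0.753, 0.0]
contact_force: [-0.5, -0.0, -0.2]
grip_width: 0.0848
finger_force: 0.0
```

Run:
```python
from h import *
s=optics.get_image("side")
cv2.imwrite("pics/g2.png",cv2.convertScaleAbs(cv2.resize(s[130:240,215:325],(560,560),interpolation=2)[...,::-1],alpha=1.6))
```

```text
(no output)
```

View pics/g2.png

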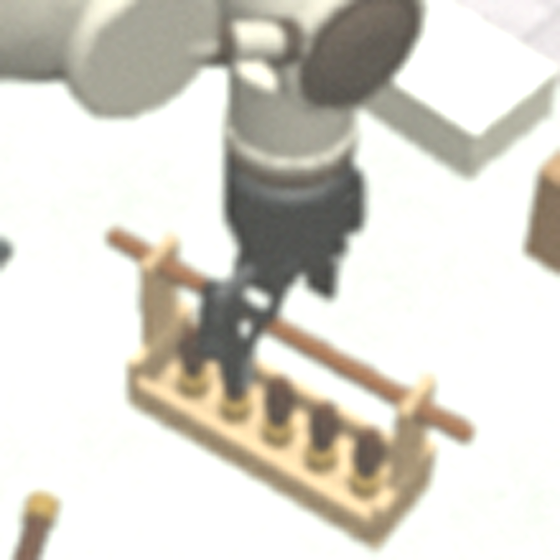

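The fingers straddle the bar near its middle: fingertip midpoint about (281,340), bar middle about (290,334). Closing.

Call:
send_path(
  steps={"offsets":[[0, 0, 0, 0], [0, 0, 0, 0], [0, 0, 0, 0], [0, 0, 0, 0], [0, 0, 0, 0], [0, 0, 0, 0], [0, 0, 0, 0], [0, 0, 0, 0]]},
  finger_gap=0,
  clamp_n=80,
)

```text
time_s: 4.12
position: [0.5692, -0.0164, 0.1016]
eef_rot: [0.0, 0.659, 0.753, 0.0]
contact_force: [1.4, 0.1, 1.3]
grip_width: 0.0116
finger_force: 78.2
```

Call:
send_path(
  steps={"offsets":[[0, 0, -0.0083, 0], [0, 0, -0.0333, 0], [0, 0, -0.0833, 0], [0, 0, -0.15, 0], [0, 0, -0.2167, 0], [0, 0, -0.2833, 0], [0, 0, -0.3333, 0], [0, 0, -0.3583, 0], [0, 0, -0.3667, 0], [0, 0, -0.3667, 0], [0, 0, -0.3667, 0], [0, 0, -0.3667, 0]]},
)

```text
time_s: 5.62
position: [0.5684, -0.0163, 0.3202]
eef_rot: [-0.001, 0.659, 0.753, -0.0]
contact_force: [-0.4, -0.0, -4.8]
grip_width: 0.0118
finger_force: 78.3
```

Run:
```python
from h import *
from scipy.spatial.transform import Rotation as Ro
o=readout.get_obs();print(o['torque'],o['position'],o['q']);M=Ro.from_quat(o['eef_rot'],scalar_first=True).as_matrix();print(M)
print("tool shift to hooks",M.T@(np.array([.46,.358,.32])-o['position']), "yaw",np.degrees(np.arctan2(M[1,1],M[0,1])))
s=optics.get_image("side");t=optics.get_image("top")
cv2.imwrite("pics/t3.png",t[...,::-1])
z=np.hstack([cv2.resize(s[80:240,195:355],(400,500),interpolation=2),cv2.resize(t[130:230,190:310],(400,500),interpolation=2)])
cv2.imwrite("pics/g3.png",cv2.convertScaleAbs(z[...,::-1],alpha=1.6))
```

```text
[0.0227 0.0038 0.0284] [ 0.5684 -0.0163  0.3202] [-0.2411  0.0992  1.488  -0.      1.5563 -0.3741]
[[-0.1326  0.9912 -0.0019]
 [ 0.9912  0.1326  0.0005]
 [ 0.0007 -0.0018 -1.    ]]
tool shift to hooks [ 0.3854 -0.0578  0.0006] yaw 7.619960291468061
```

View pics/g3.png

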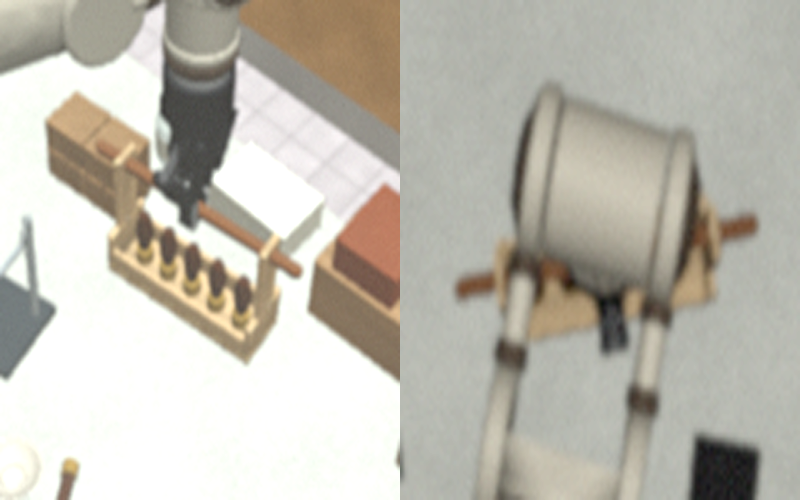

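The carrier is held upright and level. The bar ends in the top crop are at about (458,290) and (757,225), and the torque is small. Moving over the hooks.

To row units: 0.385 m / 0.6 = 0.6417, -0.058 m / 0.6 = -0.0967, -0.089 rad / 6.2832 = -0.0142.

Call:
send_path(
  steps={"offsets":[[0.0133, -0.0017, 0, 0], [0.0417, -0.0067, 0, 0], [0.0917, -0.0133, 0, -0.0016], [0.1583, -0.0233, 0, -0.0032], [0.2333, -0.035, 0, -0.0048], [0.3083, -0.0467, 0, -0.0064], [0.3833, -0.0583, 0, -0.008], [0.4583, -0.0683, 0, -0.0095], [0.525, -0.0783, 0, -0.0111], [0.575, -0.0867, 0, -0.0127], [0.6117, -0.0917, 0, -0.0135], [0.6333, -0.095, 0, -0.014], [0.6417, -0.0967, 0, -0.0142], [0.6417, -0.0967, 0, -0.0142], [0.6417, -0.0967, 0, -0.0142]]},
)

```text
time_s: 7.6
position: [0.4605, 0.3569, 0.3213]
eef_rot: [0.0, 0.625, 0.781, -0.0]
contact_force: [0.6, 0.5, -4.1]
grip_width: 0.0117
finger_force: 78.2
```

Call:
send_path(
  steps={"offsets":[[0, 0, 0.0167, 0], [0, 0, 0.05, 0], [0, 0, 0.0917, 0], [0, 0, 0.1333, 0], [0, 0, 0.1667, 0], [0, 0, 0.1867, 0], [0, 0, 0.2, 0], [0, 0, 0.2, 0], [0, 0, 0.2, 0], [0, 0, 0.2, 0]]},
)

```text
time_s: 8.85
position: [0.4607, 0.3578, 0.2022]
eef_rot: [0.0, 0.624, 0.781, 0.001]
contact_force: [1.0, 0.8, -3.7]
grip_width: 0.0117
finger_force: 78.1
```

Run:
```python
from h import *
from scipy.spatial.transform import Rotation as Ro
o=readout.get_obs();print(o['torque'],o['position'],o['q']);M=Ro.from_quat(o['eef_rot'],scalar_first=True).as_matrix();print(M)
A,B=[plane("top",p,.339) for p in((207.4,188),(297.1,175))];print("earlier bar",A,B,(A+B)/2)
s=optics.get_image("side");t=optics.get_image("top")
cv2.imwrite("pics/t4.png",t[...,::-1]);cv2.imwrite("pics/s4.png",s[...,::-1])
z=np.vstack([cv2.resize(t[180:260,90:200],(412,300),interpolation=2),cv2.resize(s[100:200,110:247],(412,300),interpolation=2)])
cv2.imwrite("pics/g4.png",cv2.convertScaleAbs(cv2.resize(z,(800,583),interpolation=2)[...,::-1],alpha=1.6))
```

```text
[-0.0019  0.0029  0.0337] [0.4607 0.3578 0.2022] [0.4532 0.2011 1.6069 0.     1.3321 0.2312]
[[-0.2202  0.9755  0.0014]
 [ 0.9755  0.2202  0.0007]
 [ 0.0004  0.0015 -1.    ]]
earlier bar [0.5467 0.12   0.339 ] [ 0.584  -0.1521  0.339 ] [ 0.5654 -0.0161  0.339 ]
```

View pics/g4.png

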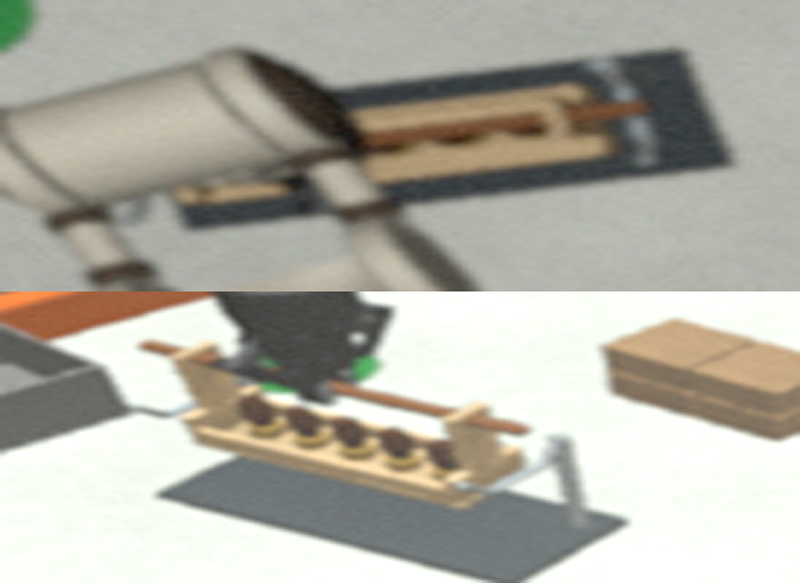

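The top crop shows the right bar end at (648,107), just beyond the right hook, which runs from (605,62) to (648,160). The side view shows the tray level between the hooks. Checking the overhang and centring in numbers.

Run:
```python
from h import *
f=lambda x,y:(90+(x+.5)/7.27-.5,180+(y+.5)/3.644-.5)
E=plane("top",f(650,107),.2205);P=plane("top",f(605,64),.17);T=plane("top",f(648,160),.17)
y=np.array([-.2202,.9755,0]);x=np.array([.9755,.2202,0]);c=np.array([.4607,.3578,0])
print(E,P,T)
for n,p in(("end",E),("post",P),("tip",T),("hookmid",(P+T)/2)):print(n,"along",(p-c)@y,"across",(p-c)@x)
# side: right end, tip, post
g=lambda u,v:(110+(u+.5)/5.84-.5,100+(v-291.5)/2.915)
for n,p in(("end",plane("side",g(527,430),.2205)),("post",plane("side",g(560,437),.17)),("lefttipend",plane("side",g(143,346),.2205))):print("side",n,(p-c)@y,(p-c)@x)
```

```text
[0.4895 0.2232 0.2205] [0.5319 0.2516 0.17  ] [0.4431 0.2314 0.17  ]
end along -0.13765515262475236 across -0.001547090601165736
post along -0.11929418323669055 across 0.04603901011509677
tip along -0.11945177693822055 across -0.045034759440679036
hookmid along -0.11937298008745555 across 0.0005021253372088611
side end -0.13933427674400753 -0.0021110746495414446
side post -0.12719346621453098 0.03796595466904053
side lefttipend 0.13480244856742507 -0.007056469044773951
```

Alignment holds: overhang is 18 mm against the expected 19, and the bar is centred across the hooks within 2 mm. Lowering.

To row units: 0.068 m / 0.6 = 0.1133, 0.067 m / 0.6 = 0.1117.

Call:
send_path(
  steps={"offsets":[[0, 0, 0.0133, 0], [0, 0, 0.0333, 0], [0, 0, 0.0583, 0], [0, 0, 0.08, 0], [0, 0, 0.0967, 0], [0, 0, 0.1067, 0], [0, 0, 0.1117, 0], [0, 0, 0.1133, 0], [0, 0, 0.1133, 0], [0, 0, 0.1133, 0]]},
)

```text
time_s: 10.2
position: [0.4605, 0.3577, 0.1337]
eef_rot: [0.0, 0.624, 0.781, 0.0]
contact_force: [-0.2, -0.4, -3.1]
grip_width: 0.0114
finger_force: 78.2
```

Call:
send_path(
  steps={"offsets":[[0, 0, 0.0033, 0], [0, 0, 0.0067, 0], [0, 0, 0.0083, 0], [0, 0, 0.0083, 0], [0, 0, 0.0083, 0]]},
)

```text
time_s: 10.82
position: [0.4603, 0.3576, 0.1283]
eef_rot: [0.0, 0.624, 0.781, 0.0]
contact_force: [0.5, 0.4, -5.0]
grip_width: 0.0115
finger_force: 78.2
```

Force is still about the carrier's weight, so I'll lower in 1 mm steps until it unloads.

To row units: 0.001 m / 0.6 = 0.0017.

Call:
send_path(
  steps={"offsets":[[0, 0, 0.0017, 0], [0, 0, 0.0017, 0], [0, 0, 0.0017, 0]]},
)

```text
time_s: 11.2
position: [0.4604, 0.3576, 0.1278]
eef_rot: [0.0, 0.624, 0.781, 0.0]
contact_force: [-1.8, -0.9, 2.4]
grip_width: 0.0113
finger_force: 78.5
```

Call:
send_path(
  steps={"offsets":[[0, 0, 0.0017, 0], [0, 0, 0.0017, 0], [0, 0, 0.0017, 0]]},
)

```text
time_s: 11.58
position: [0.4605, 0.3577, 0.1277]
eef_rot: [0.0, 0.624, 0.781, 0.0]
contact_force: [-3.3, -2.9, 6.9]
grip_width: 0.0115
finger_force: 79.4
```

Run:
```python
from h import *
print(readout.get_obs()['torque'])
s=optics.get_image("side");t=optics.get_image("top")
z=np.vstack([cv2.resize(t[180:260,90:200],(800,290),interpolation=2),cv2.resize(s[100:200,110:247],(800,300),interpolation=2)])
cv2.imwrite("pics/g5.png",cv2.convertScaleAbs(z[...,::-1],alpha=1.6))
```

```text
[-0.3889  0.6691 -0.0503]
```

View pics/g5.png

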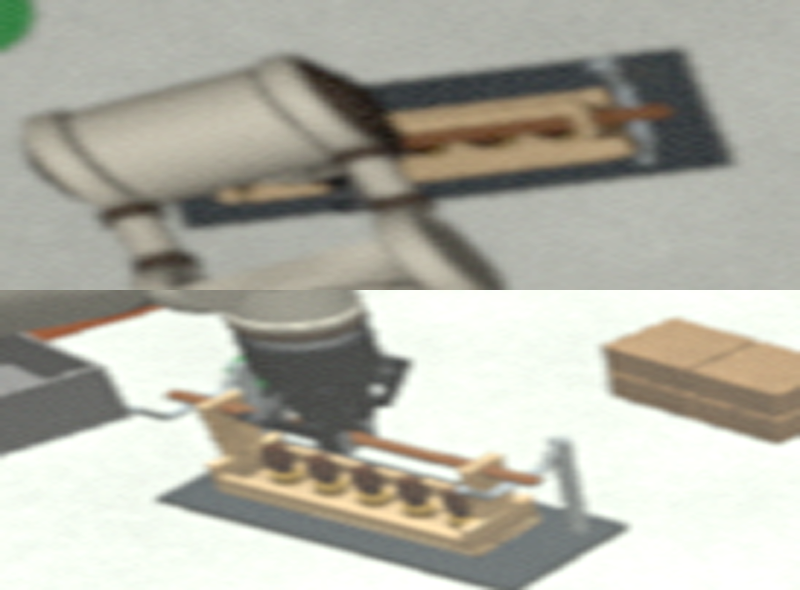

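The bar now lies in the right hook with its end projecting, around (670,110) in the crop. The left end reaches past the left hook. The wrist carries no weight (+7 N upward) and the height matches 147 mm. Releasing gently, then lifting straight up.

To row units: -0.001 m / 0.6 = -0.0017.

Call:
send_path(
  steps={"offsets":[[0, 0, -0.0017, 0], [0, 0, -0.0017, 0], [0, 0, -0.0017, 0]]},
  clamp_n=25,
)

```text
time_s: 12.05
position: [0.4604, 0.3576, 0.1277]
eef_rot: [0.0, 0.624, 0.781, 0.0]
contact_force: [-1.9, -1.4, 5.3]
grip_width: 0.0114
finger_force: 79.1
```

Call:
send_path(
  steps={"offsets":[[0, 0, 0, 0], [0, 0, 0, 0], [0, 0, 0, 0], [0, 0, 0, 0], [0, 0, 0, 0], [0, 0, 0, 0]]},
  finger_gap=0.06,
)

```text
time_s: 12.8
position: [0.4603, 0.3576, 0.1273]
eef_rot: [0.0, 0.624, 0.781, 0.0]
contact_force: [-0.6, -0.1, 0.1]
grip_width: 0.0603
finger_force: 0.0
```

Call:
send_path(
  steps={"offsets":[[0, 0, -0.0083, 0], [0, 0, -0.0333, 0], [0, 0, -0.0833, 0], [0, 0, -0.15, 0], [0, 0, -0.2167, 0], [0, 0, -0.2667, 0], [0, 0, -0.2833, 0], [0, 0, -0.2833, 0]]},
)

```text
time_s: 13.8
position: [0.4604, 0.3576, 0.2978]
eef_rot: [0.0, 0.624, 0.781, 0.001]
contact_force: [-1.5, 0.3, -0.6]
grip_width: 0.06
finger_force: 0.0
```

Call:
send_path(
  steps={"offsets":[[-0.05, 0, 0, 0], [-0.1333, 0, 0, 0], [-0.2167, 0, 0, 0], [-0.3, 0, 0, 0], [-0.3833, 0, 0, 0], [-0.4667, 0, 0, 0], [-0.5167, 0, 0, 0], [-0.5333, 0, 0, 0], [-0.5333, 0, 0, 0], [-0.5333, 0, 0, 0]]},
)

```text
time_s: 15.05
position: [0.5304, 0.0466, 0.2969]
eef_rot: [-0.0, 0.624, 0.782, -0.0]
contact_force: [0.5, 0.1, 0.0]
grip_width: 0.06
finger_force: 0.0
```

Run:
```python
from h import *
s=optics.get_image("side");t=optics.get_image("top")
z=np.vstack([cv2.resize(t[180:260,90:200],(800,290),interpolation=2),cv2.resize(s[100:200,110:247],(800,300),interpolation=2)])
cv2.imwrite("pics/g6.png",cv2.convertScaleAbs(z[...,::-1],alpha=1.6))
```

```text
(no output)
```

View pics/g6.png

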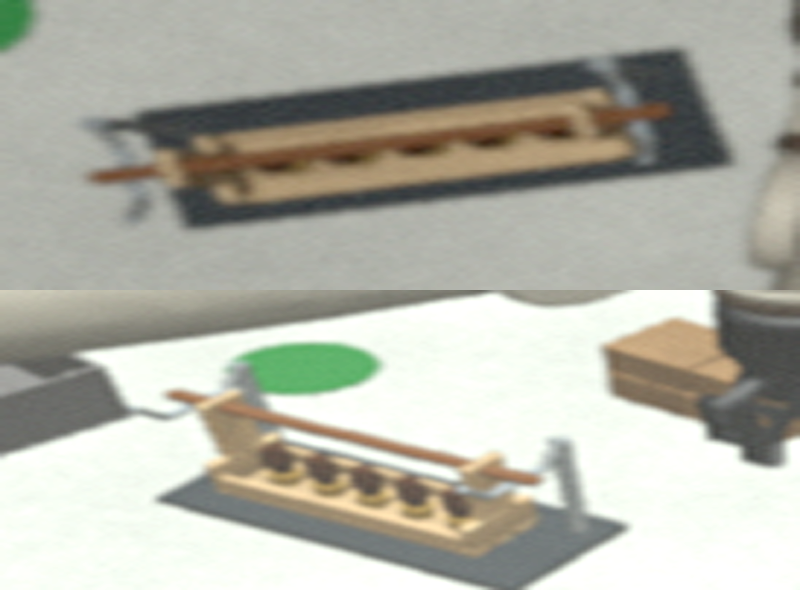

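Both bar ends project past their hooks, left at (95,177) and right at (668,112) in the crop. The carrier hangs level between them and the robot is clear. I'll let it settle briefly, then hand in.

Call:
send_path(
  steps={"offsets":[[0, 0, 0, 0], [0, 0, 0, 0], [0, 0, 0, 0], [0, 0, 0, 0], [0, 0, 0, 0], [0, 0, 0, 0], [0, 0, 0, 0], [0, 0, 0, 0], [0, 0, 0, 0], [0, 0, 0, 0], [0, 0, 0, 0], [0, 0, 0, 0]]},
  lines="1,1",
)

```text
time_s: 16.65
```

```bash
python3 -c "
from plant import manip, optics, readout
print(manip.finish_job())"
```

```text
the job is handed in; nothing more can be done
None
```

The wide carrier hangs level with one bar end in each hook, the robot is clear of it, the small carrier was left alone, and the job was handed in at about 17 s (no verdict was returned).

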